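# Select the solvent port four clicks on and start the pump

### The arm

A 6-joint arm with a two-finger parallel gripper is mounted at the origin on the work surface. World frame = base frame: x ahead of the robot, y to its left, z up, the work surface at z = 0. Lengths are in m, angles in rad, forces in N, time in s.
With the tool pointing down it reaches from about 0.275 to 0.85 m from the base axis. Payload 19 kg.
Tool frame: the origin (TCP) lies midway between the tips of the shut fingers; the grasp point (between the pads) lies 19 mm behind it; z points along the fingers, y is the direction in which the jaws open and shut (so a half turn about z gives the same grasp; the last joint's range is limited). The gripper opens to 85 mm and grips with 20 to 120 N. Pads are 22 mm wide; open, the fingers measure 114 mm over their backs; the gripper's body (76 mm by 85 mm) begins 54 mm behind the grasp point. The pads swing forward as they close: fully open they stand 13 mm farther back than shut.
Start: joints at [1.061, 0.15, 1.437, -0, 1.554, -0.134], TCP at [0.211, 0.535, 0.206] pointing down, gripper open.
Joint ranges: [-2.8, 2.8], [-0.68, 2.1], [0.12, 2.68], [-1.39, 4.53], [0.16, 2.79], [-2.81, 2.81]. Speed limits (rad/s): [1.89, 1.89, 2.22, 3.01, 3.01, 3.01].

### API

Orientations are given as a unit quaternion [w, x, y, z].
In Python, from cell import r gives the robot as it stands. The module is installed in compiled form; this text tells all that it offers. Calls block until the motion is done:
- r.movep(position, orientation): joint-space move of the TCP to a pose.
- r.move_linear(position, orientation=None, vel=0.15): straight line of the TCP; orientation=None keeps the orientation; vel is the mean speed in m/s.
- r.move_joints(angles): joint-space move.
- r.move_gripper(opening): opening from 0.0 (shut) to 1.0 (fully open); the grip force is fixed at half the most; returns when the fingers have stopped.
- r.dwell(seconds).
- r.inverse_kinematics(position, orientation): joint angles nearest the present ones, or None.
- r.snapshot(name): name is "scene" or "top" or "wrist"; returns a dict with "image" (480x640x3 uint8, red, green, blue), "fx", "fy", "cx", "cy" (pixels), "origin" and "orientation" of the camera in the world. Camera axes: x right, y up, looking along -z (the intrinsics and any distortion apply to the point x, -y, -z); pixel columns grow to the right and rows downward; lengths in m; the calibration is good to about 2 mm. A picture is of the moment at which its call begins. There is no depth.
A pose or a line that the arm cannot do raises r.Unreachable and nothing moves.
- r.sign_off(): hands the job in, once; it reports no verdict.
Readings, each from a call of its own:
- r.get_time_s(): time.
- r.get_q(): joint angles.
- r.get_joint_velocities(): joint speeds.
- r.get_effort(): joint torques, N m.
- r.get_position(): TCP position.
- r.get_tcp_rot(): TCP orientation.
- r.get_wrist_force(): force on the tool from outside, world axes, zero at the start.
- r.get_wrist_torque(): the same for the moment, N m.
- r.get_gripper_width(): opening from 0.0 (shut) to 1.0 (fully open).
Only numpy, scipy, OpenCV 4.12 (cv2) and the standard library are available. Lean on these libraries where they do the work, as an engineer would, in place of code of your own. Each camera call takes 0.05 s, during which the arm holds its last target.

### The job

On the white solvent selector unit, push the wing of the click-stop dial round with a fingertip, clockwise seen from above, exactly four clicks on from where it now rests, so that it sits in that stop; then press the round start button on the same unit fully down and let it come back up. Only push: do not pinch or force the dial, do not press the button before the dial is set, and leave the vials, bottles and other loose things where they stand.

Things in the scene. Friction and masses are not known exactly. Their poses are not given: they have to be found in the camera images.
- selector: white box bolted to the bench, 160 (its x) x 280 (its y) x 70 mm high; origin at the centre of its underside, z up, front (-x) turned roughly to the robot. Its flat top carries the dial at (0, +55) mm and the start button at (-25, -90) mm in its own x, y. Nine short index marks round the dial, 30 degrees apart, show the stops.
- dial_axis (a point): point on the dial's vertical axis, on top of its grey disc (96 mm across), 80 mm above the bench. On the disc stands one black radial wing, 11 mm thick, 26 mm high, from 16 mm behind the axis to 46 mm out on the pointing side (white line on top of that half), and a round boss 26 mm across, 27 mm high, on the axis.
- dial_tip (a point): point on the top of the wing, 42 mm out from the axis on the pointing side, 106 mm above the bench; the direction from dial_axis to it is where the dial points. At joint value 0 this is 120 degrees anticlockwise (from above) of the selector's own +x.
- dial (a joint): dial angle, rad, growing clockwise seen from above. Nine click stops at 0, 0.524 ... 4.189 (every 30 degrees), hard stops just beyond the ends; at the start it rests in one of the first four. A sprung detent: 4 to 7 N at the wing's outer end lifts it out of a stop; past halfway it snaps forward by itself into the next stop and stays there.
- start_top (a point): centre of the top of the start button's round cap, 30 mm across, in a low round housing on the unit's top, 92 mm above the bench when up; it is pressed straight down
- start (a joint): travel of the start button, m: 0 up, 0.006 fully down; a spring pushes it back up, fully down takes 5 N
- vial_top: a small capped amber vial, 22 mm across, 36 mm tall, standing on the selector unit's top near its far corner on the button side; bystander, leave standing. Origin at the centre of its underside.
- vial_a: a small capped amber vial, 22 mm across, 36 mm tall, standing on the bench in front of the unit; bystander. Origin at the centre of its underside.
- vial_b: a second such vial on the bench in front of the unit; bystander. Origin at the centre of its underside.
- spanner: a 150 mm steel spanner lying behind the unit; bystander. Origin at the centre of its underside.
- ferrule: a brass ring 36 mm across, 12 mm high, on the bench to the left of the unit; bystander. Origin at the centre of its underside.
- flask_amber: an amber bottle 80 mm across, 150 mm tall, at the left of the bench; bystander. Origin at the centre of its underside.
- flask_clear: a clear bottle with a cap, 76 mm across, 140 mm tall, at the right of the bench; bystander. Origin at the centre of its underside.
- beaker: an open glass beaker 60 mm across, 75 mm tall, at the right of the bench; bystander. Origin at the centre of its underside.

How it is judged:
On the way, in this order (a step that is already met when the one before it is completed fails the run):
1. the dial sits four clicks clockwise of where it started (distance of dial_tip from where it was at the start of the episode between 0.0695 and 0.0757 m and velocity of joint dial between -0.1 and 0.1 rad/s and value of joint start below 0.002 m), for 0.2 s.
2. the start button is pressed fully down (distance of dial_tip from where it was at the start of the episode between 0.0695 and 0.0757 m and value of joint start above 0.005 m), for 0.05 s.
At the end, for the whole second after the job is handed in: The dial rests in the stop four clicks clockwise of its first one (within about 8 degrees of it), the start button has been pressed at least 5 of its 6 mm after that and is up again (under 2 mm), and every loose thing stands upright within 30 mm of where it was (all of step 1 and not (distance of any of vial_top, vial_a, vial_b, spanner, ferrule, flask_amber, flask_clear, beaker from where it was at the start of the episode above 0.03 m or angle between any of vial_top, vial_a, vial_b, flask_amber, flask_clear, beaker's own z axis and vertical above 0.5 rad)); the robot touches nothing.
It fails at once if a loose bystander is lifted, knocked over or moved by more than 30 mm (distance of any of vial_top, vial_a, vial_b, spanner, ferrule, flask_amber, flask_clear, beaker from where it was at the start of the episode above 0.03 m or angle between any of vial_top, vial_a, vial_b, flask_amber, flask_clear, beaker's own z axis and vertical above 0.5 rad).
It fails at once if the start button is pressed (over 3 mm) while the dial is not four clicks on (value of joint start above 0.003 m and not (distance of dial_tip from where it was at the start of the episode between 0.0695 and 0.0757 m)).
It fails at once if the dial is pinched or forced (more than 25 N between fingers and dial) (contact force between the fingers and dial above 25 N).
It also fails if it takes over 61 s, if anything falls off the work surface, if the arm or the gripper's body presses on something with over 40 N, if the wrist force passes 120 N, or if a joint passes its speed limit or range.

## Working session

There is one attempt and no reset: what is moved stays moved. The work goes in short steps, each a Python script; the robot and the scene stay as the last script left them, time stands still between calls to the robot, and variables do not carry over. Pictures are saved under pics/ and viewed, and the job is handed in when it is done.

```bash
mkdir -p pics; python3 - <<'E'
from cell import r
import cv2
for n in("scene","top","wrist"):
    s=r.snapshot(n);cv2.imwrite(f"pics/{n}0.png",s["image"][...,::-1])
    print(n,{k:v for k,v in s.items() if k!="image"})
print(r.get_time_s(),r.get_position(),r.get_tcp_rot(),r.get_gripper_width())
E
```

```text
scene {'fx': 585.3500547661562, 'fy': 585.3500547661562, 'cx': 321.11311168582176, 'cy': 236.19869350459498, 'origin': array([1.29745639, 0.67780612, 0.89293419]), 'orientation': array([0.35095552, 0.17944777, 0.40064298, 0.8271118 ])}
top {'fx': 526.3077610160992, 'fy': 526.3077610160992, 'cx': 313.42302281160096, 'cy': 240.63651508865019, 'origin': array([ 0.45336913, -0.0054188 ,  1.4563056 ]), 'orientation': array([ 0.70975242,  0.01428329, -0.02637629, -0.70381232])}
wrist {'fx': 364.0179431120056, 'fy': 364.0179431120056, 'cx': 322.3227993756295, 'cy': 235.38927868154815, 'origin': array([0.13912975, 0.56310989, 0.37451899]), 'orientation': array([ 0.81737899, -0.12580367, -0.08424218,  0.55584915])}
0.15 [0.21097729 0.5346897  0.20533209] [-1.40483846e-04  1.86814507e-01  9.82395102e-01 -4.28536922e-04] 1.0009333982478748
```

View pics/scene0.png

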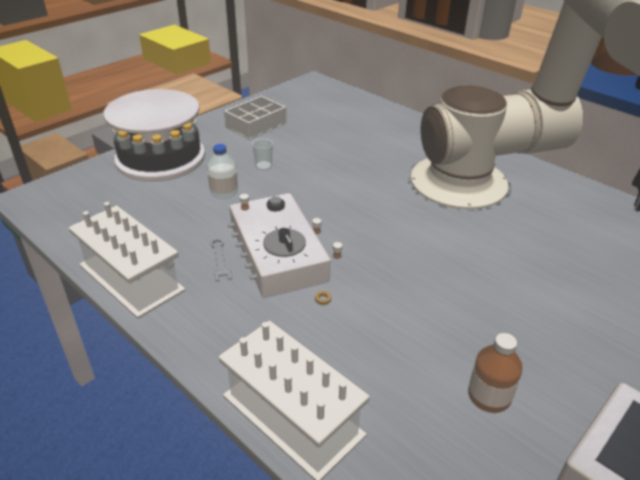

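View pics/top0.png

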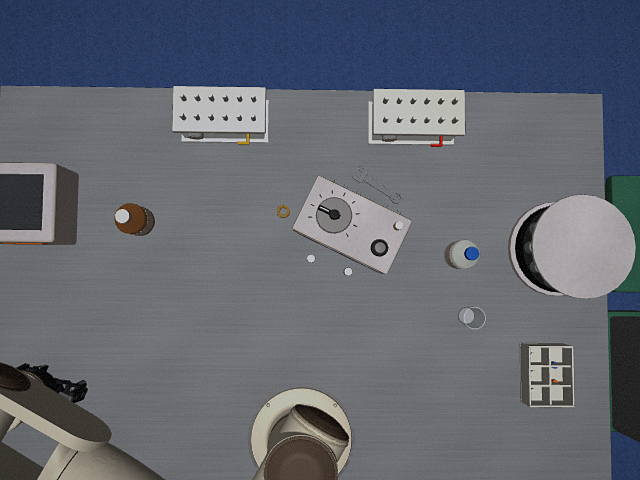

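The top view shows the unit around (352,224), the dial at about (334,214) pointing left, the button at (379,248) and vial_top at (398,226). I'll zoom in there.

```bash
python3 - <<'E'
import cv2
i=cv2.imread("pics/top0.png")[165:285,280:420]
cv2.imwrite("pics/topz.png",cv2.resize(i,None,fx=5,fy=5,interpolation=cv2.INTER_CUBIC))
E
```

```text
(no output)
```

View pics/topz.png

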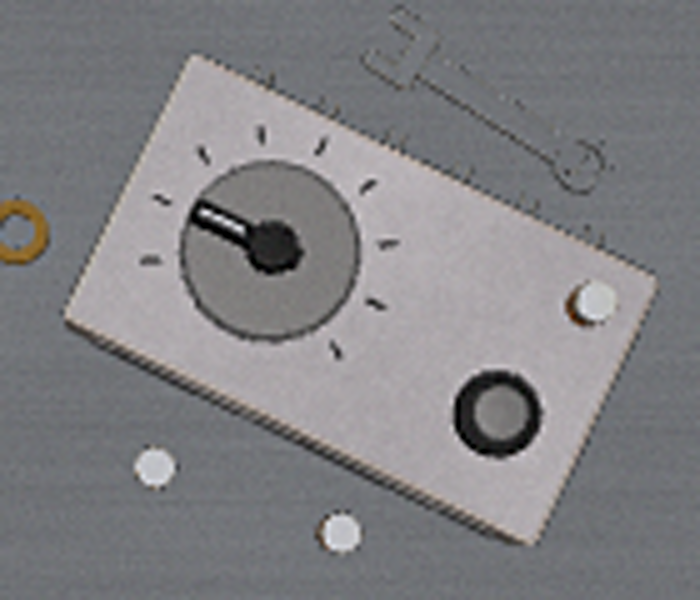

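```bash
cat > h.py <<'E'
import numpy as np, cv2
from scipy.spatial.transform import Rotation as R
def cast(s,uv,z):
    uv=np.atleast_2d(uv).astype(float)
    d=np.c_[(uv[:,0]-s["cx"])/s["fx"],-(uv[:,1]-s["cy"])/s["fy"],-np.ones(len(uv))]
    q=s["orientation"]; d=R.from_quat([q[1],q[2],q[3],q[0]]).apply(d)
    o=s["origin"]; t=(z-o[2])/d[:,2]
    return o+d*t[:,None]
E
python3 - <<'E'
from cell import r
from h import *
s=r.snapshot("top"); im=s["image"]; x0,y0,k=280,165,5
z=cv2.resize(im[y0:285,x0:420],None,fx=k,fy=k,interpolation=cv2.INTER_CUBIC)
hsv=cv2.cvtColor(z,cv2.COLOR_RGB2HSV); v=hsv[...,2]
for p in [(230,300),(560,250),(500,412),(270,245),(460,410),(100,400)]: print(p,z[p[1],p[0]])
pix=lambda p:(np.asarray(p,float)+.5)/k-.5+[x0,y0]
def comps(m,lo,hi):
    c,_=cv2.findContours(m.astype(np.uint8),cv2.RETR_LIST,cv2.CHAIN_APPROX_NONE)
    for a in c:
        A=cv2.contourArea(a)
        if lo<A<hi:
            (cx,cy),ra=cv2.minEnclosingCircle(a); M=cv2.moments(a)
            yield A,M['m10']/M['m00'],M['m01']/M['m00'],ra,a
print("white")
for c in comps(v>160,100,1e6): 
    print([round(t,1) for t in c[:4]])
    if c[0]>50000:
        b=cv2.boxPoints(cv2.minAreaRect(c[4])); print(b, cast(s,pix(b),.07))
print("dark")
for c in comps(v<75,100,1e5): print([round(t,1) for t in c[:4]],cast(s,pix(c[1:3]),.106)[0])
print("not white on box")
for c in comps(v<160,1500,40000): print([round(t,1) for t in c[:4]],cast(s,pix(c[1:3]),.08)[0],cast(s,pix(c[1:3]),.092)[0])
E
```

```text
(230, 300) [127 125 123]
(560, 250) [173 165 168]
(500, 412) [126 122 123]
(270, 245) [36 38 38]
(460, 410) [16 15 16]
(100, 400) [111 112 115]
white
[1014.0, 341.3, 532.8, 19.4]
[1053.0, 154.6, 467.0, 19.6]
[6826.5, 496.8, 413.7, 48.9]
[266.5, 335.8, 350.5, 13.2]
[288.5, 375.2, 303.9, 14.1]
[936.5, 580.1, 309.6, 27.0]
[314.0, 150.3, 260.4, 14.1]
[268.5, 387.5, 244.0, 13.0]
[111.0, 228.4, 223.0, 16.1]
[227.5, 161.6, 199.8, 12.9]
[216.5, 367.3, 186.2, 11.9]
[27270.5, 269.6, 251.9, 95.3]
[262.5, 202.8, 154.5, 13.2]
[236.5, 321.2, 145.7, 13.0]
[235.5, 260.5, 134.2, 12.2]
[151128.5, 361.1, 298.3, 296.7]
[[ 61.872925 316.49323 ]
 [191.00244   50.758224]
 [662.4675   279.8589  ]
 [533.338    545.5939  ]] [[ 0.56647587  0.02808494  0.07      ]
 [ 0.70881892 -0.03907481  0.07      ]
 [ 0.58894404 -0.2902264   0.07      ]
 [ 0.44766772 -0.2215233   0.07      ]]
dark
[475.5, 341.6, 462.8, 55.0] [ 0.48948436 -0.11716369  0.106     ]
[2375.5, 500.4, 412.5, 28.7] [ 0.51605028 -0.19889422  0.106     ]
[5638.5, 496.5, 414.1, 43.7] [ 0.515237   -0.19689353  0.106     ]
[431.0, 151.9, 370.7, 49.7] [ 0.53601646 -0.01932745  0.106     ]
[131.0, 81.8, 332.9, 18.0] [0.55518176 0.01690447 0.106     ]
[103.0, 225.1, 325.4, 24.7] [ 0.55971081 -0.05681035  0.106     ]
[517.0, 222.4, 220.8, 26.4] [ 0.61386395 -0.05508336  0.106     ]
[3855.0, 251.0, 237.5, 60.1] [ 0.60533316 -0.0698778   0.106     ]
not white on box
[6539.0, 496.8, 413.7, 47.9] [ 0.51662309 -0.20075604  0.08      ] [ 0.51607158 -0.19905289  0.092     ]
[26696.5, 269.6, 251.8, 94.3] [ 0.60076815 -0.08095777  0.08      ] [ 0.59948297 -0.08029914  0.092     ]
```

Measurements agree with the stated sizes: the box comes out 157 x 278 mm with yaw about -25.3°, and the dial axis at about (0.601,-0.081). The wing is at about 64°, which is stop 1, so the target is stop 5 at about -55°. Next I'll plan the arc and check its IK.

```bash
cat >> h.py <<'E'
AX=np.array([.601,-.081]); Y0=64.7; BTN=np.array([.516,-.1995])
def pose(wing,off,rad=.034,z=.089,tw=0):
    """finger on the anticlockwise side of a wing pointing at `wing` deg; tool x tangential (tw=0) or along radius"""
    a=np.radians(wing); u=np.array([np.cos(a),np.sin(a)]); n=np.array([-u[1],u[0]])
    p=AX+rad*u+off*n
    ang=a+np.pi/2+np.radians(tw)   # tool x heading
    q=R.from_matrix(np.c_[[np.cos(ang),np.sin(ang),0],[np.sin(ang),-np.cos(ang),0],[0,0,-1]]).as_quat()
    return [p[0],p[1],z],[q[3],q[0],q[1],q[2]]
E
python3 - <<'E'
from cell import r
from h import *
for tw in(0,180,90,-90):
    print(tw,[ (None if j is None else np.round(j,2).tolist()) for w in(64.7,0,-46) for j in [r.inverse_kinematics(*pose(w,.024,tw=tw))]])
E
```

```text
0 [[-0.2, 0.26, 1.55, -0.0, 1.33, -1.33], [-0.21, 0.34, 1.44, -0.0, 1.36, -0.21], [-0.26, 0.36, 1.41, -0.0, 1.37, 0.55]]
180 [[-0.2, 0.26, 1.55, -0.0, 1.33, 1.82], None, [-0.26, 0.36, 1.41, -0.0, 1.37, -2.59]]
90 [None, [-0.21, 0.34, 1.44, -0.0, 1.36, -1.78], [-0.26, 0.36, 1.41, -0.0, 1.37, -1.02]]
-90 [[-0.2, 0.26, 1.55, -0.0, 1.33, 0.24], [-0.21, 0.34, 1.44, -0.0, 1.36, 1.36], [-0.26, 0.36, 1.41, -0.0, 1.37, 2.12]]
```

```bash
python3 - <<'E'
from cell import r
from h import *
r.move_gripper(0.0)
p=r.get_position(); r.move_linear([p[0],p[1],.28],vel=.2)
P,Q=pose(Y0,.032,z=.2); r.movep(P,Q)
P,Q=pose(Y0,.032,z=.089); r.move_linear(P,Q,vel=.08)
print(r.get_time_s(),r.get_position(),r.get_wrist_force(),r.get_gripper_width())
for n in("wrist","scene","top"):
    s=r.snapshot(n);i=s["image"][...,::-1]
    if n=="scene": i=cv2.resize(i[170:320,190:390],None,fx=4,fy=4,interpolation=cv2.INTER_CUBIC)
    cv2.imwrite(f"pics/{n}1.png",i)
E
```

```text
5.475 [ 0.58683728 -0.03663475  0.08946774] [-0.04770973 -0.06000785 -0.61126913] -0.0011480132410150966
```

View pics/wrist1.png

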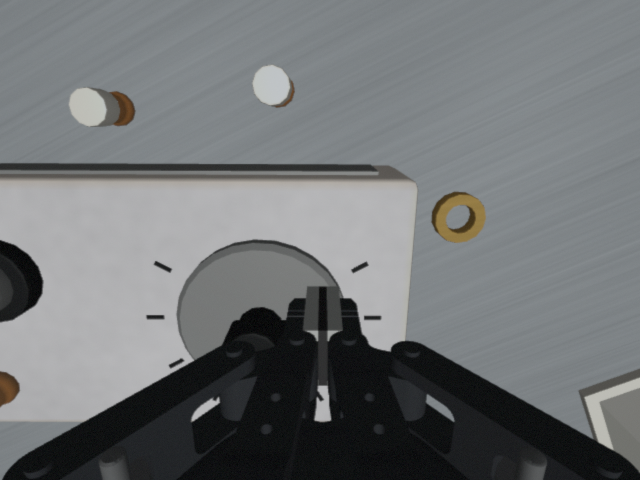

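View pics/scene1.png

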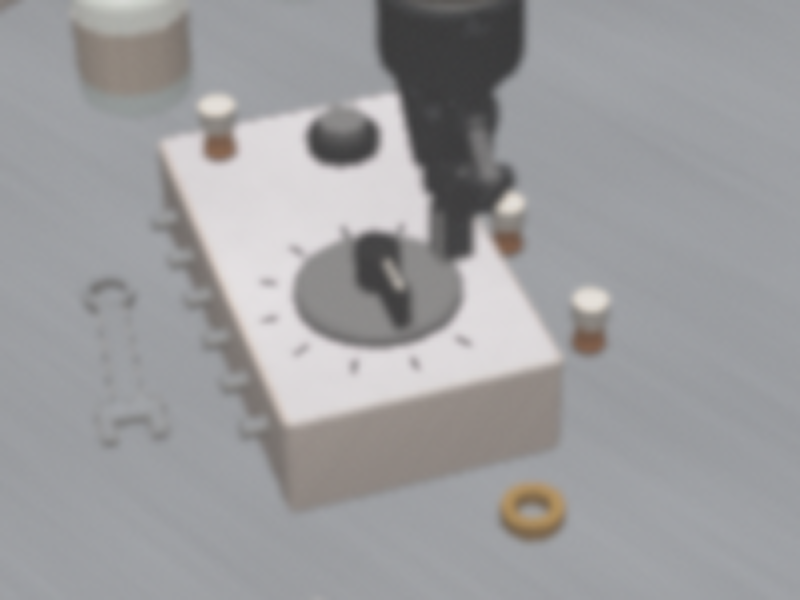

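The fingertip stands over the disc beside the wing on its anticlockwise side, clear of the boss. I'll push about 22° into the fourth click in small steps while logging force.

```bash
python3 - <<'E'
from cell import r
from h import *
f0=r.get_wrist_force()
a=0; OFF=.0165
P,Q=pose(Y0,OFF+.003); r.move_linear(P,Q,vel=.03)
while a<111.5:
    a=min(a+6,112)
    P,Q=pose(Y0-a,OFF); r.move_linear(P,Q,vel=.025)
    f=r.get_wrist_force()-f0; print(a,np.round(f,1))
    if np.linalg.norm(f)>18: print("STOP");break
r.dwell(.3); print(r.get_wrist_force()-f0)
P,Q=pose(Y0-a+6,OFF+.006); r.move_linear(P,Q,vel=.05)
print(r.get_time_s(),r.get_position())
P[2]=.2; r.move_linear(P,Q,vel=.15)
for n in("top","scene"):
    s=r.snapshot(n);i=s["image"][...,::-1]
    i=i[165:285,280:420] if n=="top" else i[170:320,190:390]
    cv2.imwrite(f"pics/{n}2.png",cv2.resize(i,None,fx=4,fy=4,interpolation=cv2.INTER_CUBIC))
E
```

```text
6 [ 0.   0.2 -0.9]
12 [ 1.   1.  -1.1]
18 [ 0.5  1.1 -0.6]
24 [ 1.2  1.5 -0.7]
30 [ 0.7  1.  -0.8]
36 [ 0.7  1.6 -0.5]
42 [ 1.4  0.7 -1. ]
48 [ 0.5  1.5 -0.3]
54 [ 0.6  1.4 -0.4]
60 [ 0.4  0.7 -0. ]
66 [ 0.8  3.  -1.8]
72 [ 1.7  1.  -1. ]
78 [ 0.4  0.9 -0.3]
84 [ 1.3  1.6 -1.3]
90 [ 1.1  1.2 -0.1]
96 [-0.1  1.2 -0.8]
102 [ 0.9  0.7 -1.6]
108 [ 0.3  0.9 -0.7]
112 [ 0.1  0.4 -0.1]
[ 0.61483098  0.84476489 -0.57934175]
12.7583 [ 0.64135514 -0.08645583  0.08894566]
```

```bash
python3 - <<'E'
import cv2,numpy as np
a=cv2.imread("pics/top2.png");b=cv2.imread("pics/scene2.png");b=cv2.resize(b,(640,480))
cv2.imwrite("pics/both2.png",np.vstack([cv2.resize(a,(350,300)),cv2.resize(b,(350,300))]) if 0 else np.hstack([cv2.resize(a,(400,343)),cv2.resize(b,(400,343))]))
E
```

```text
(no output)
```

View pics/both2.png

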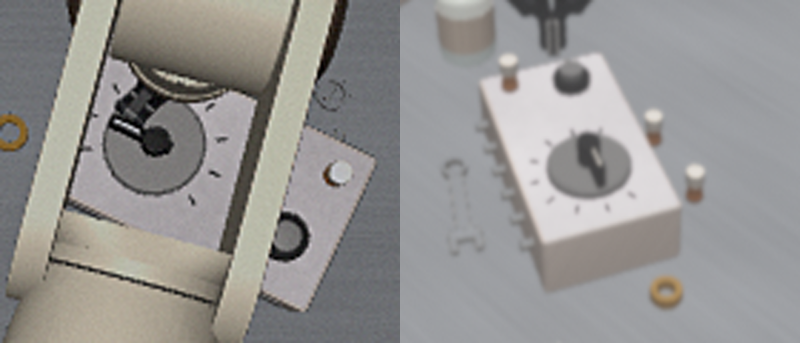

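View pics/top2.png

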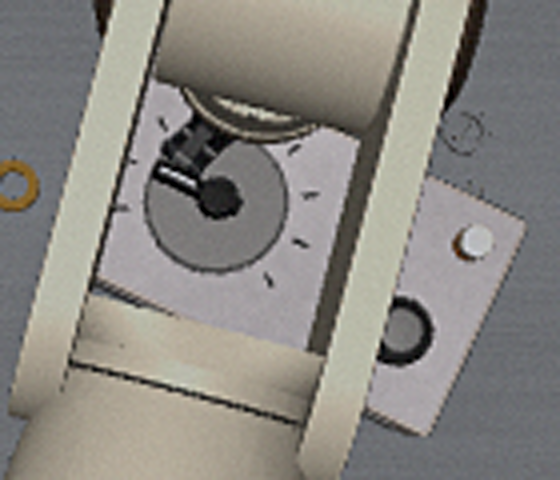

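View pics/scene2.png

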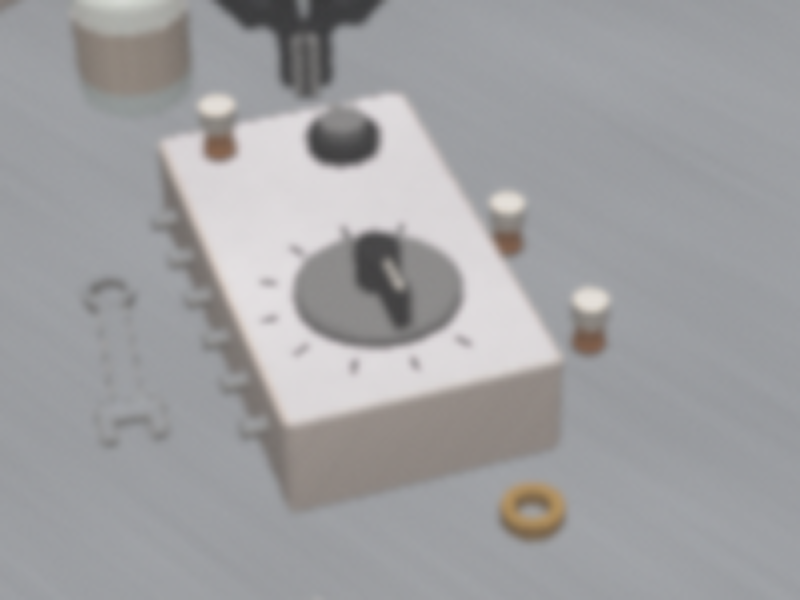

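```bash
python3 - <<'E'
from cell import r
import cv2
print(r.get_time_s(),r.get_position(),r.get_tcp_rot(),r.get_q())
s=r.snapshot("wrist");cv2.imwrite("pics/wrist2.png",s["image"][...,::-1])
E
```

```text
13.75 [ 0.64098625 -0.08646843  0.19873156] [-5.86039716e-04  9.11075292e-01  4.12238949e-01 -7.19005831e-04] [-2.53116083e-01  3.04430378e-01  1.26436176e+00  1.08265752e-05
  1.57465565e+00  4.67859529e-01]
```

View pics/wrist2.png

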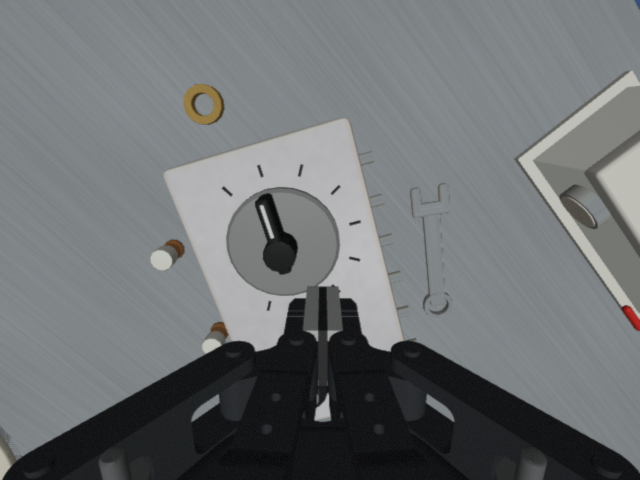

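```bash
cat >> h.py <<'E'
def proj(s,p):
    q=s["orientation"]; c=R.from_quat([q[1],q[2],q[3],q[0]]).inv().apply(np.asarray(p)-s["origin"])
    return [s["cx"]+s["fx"]*c[0]/-c[2], s["cy"]+s["fy"]*c[1]/c[2]]
E
python3 - <<'E'
from cell import r
from h import *
p=r.get_position()
for n in("top","scene","wrist"):
    s=r.snapshot(n)
    i=s["image"][...,::-1].copy()
    print(n,"tcp",np.round(proj(s,p),1),"axis",np.round(proj(s,[*AX,.107]),1),"btn",np.round(proj(s,[*BTN,.092]),1),
      "tip stop1",np.round(proj(s,[AX[0]+.042*np.cos(np.radians(Y0)),AX[1]+.042*np.sin(np.radians(Y0)),.106]),1))
    print(n, "start finger", np.round(proj(s,pose(Y0,.032)[0]),1))
    for k,pt in (("t",p),("a",[*AX,.107]),("b",[*BTN,.092])):
        u=proj(s,pt); cv2.circle(i,(int(u[0]),int(u[1])),3,(0,0,255),1)
    cv2.imwrite(f"pics/{n}3.png",i)
a=cv2.imread("pics/top3.png")[140:290,260:440];b=cv2.imread("pics/scene3.png")[150:300,200:380]
cv2.imwrite("pics/both3.png",cv2.resize(np.hstack([a,b]),(800,333)))
E
```

```text
top tcp [338.6 193.1] axis [334.1 213.8] btn [379.1 247.4] tip stop1 [319.4 206.7]
top start finger [316.7 219.8]
scene tcp [267.2 202.5] axis [284.  230.5] btn [275.9 199.3] tip stop1 [290.2 242. ]
scene start finger [302.9 242.8]
wrist tcp [323.1 278.6] axis [279.2 255.5] btn [302.3 396.3] tip stop1 [261.6 203.7]
wrist start finger [230.2 219.4]
```

View pics/both3.png

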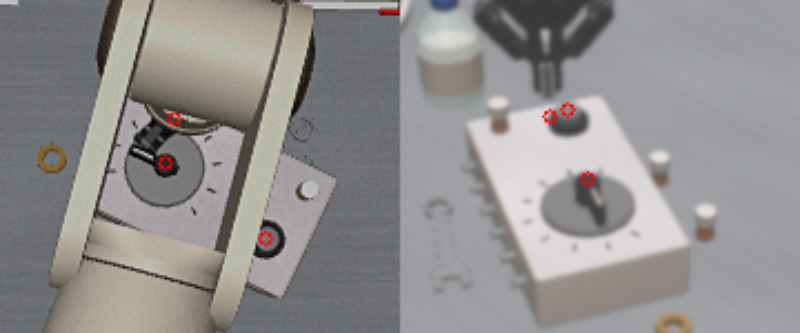

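The scene view disagrees with the reported TCP. The fingertip shows about 9 px above the projected TCP, so the finger probably swept over the wing without touching it. I'll measure where the tip really is along the tool axis.

```bash
python3 - <<'E'
from cell import r
from h import *
p=r.get_position(); print(p,r.get_gripper_width(),r.get_wrist_force())
out=[]
for n,w in(("scene",40),("wrist",60)):
    s=r.snapshot(n); i=s["image"][...,::-1].copy()
    u=np.array(proj(s,p)); c=np.round(u).astype(int)
    for h in(0,.01,.02,.03): print(n,h,np.round(proj(s,p+[0,0,h]),1))
    cr=i[c[1]-w:c[1]+w,c[0]-w:c[0]+w]; k=400//(2*w); k=400/(2*w)
    cr=cv2.resize(cr,(400,400),interpolation=cv2.INTER_CUBIC)
    for h in(0,.01,.02,.03):
        v=(np.array(proj(s,p+[0,0,h]))-c+w+.5)*k; cv2.circle(cr,tuple(int(t) for t in v),3,(0,0,255),1)
    out.append(cr)
cv2.imwrite("pics/tip.png",np.hstack(out))
E
```

```text
[ 0.64127141 -0.08650605  0.19949023] 0.00043080965323926985 [ 0.24351585 -0.32280909  0.39538256]
scene 0 [267.1 202.3]
scene 0.01 [266.9 198.3]
scene 0.02 [266.7 194.3]
scene 0.03 [266.5 190.2]
wrist 0 [323.3 278.8]
wrist 0.01 [323.3 287.4]
wrist 0.02 [323.3 297.1]
wrist 0.03 [323.3 307.9]
```

View pics/tip.png

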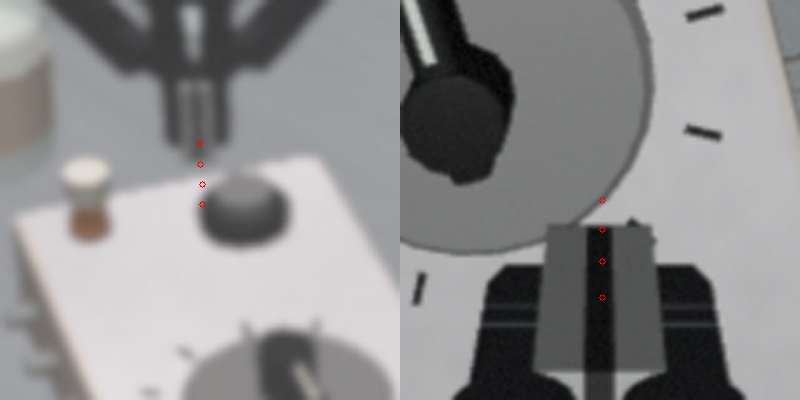

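Both views put the real fingertip roughly 20–27 mm behind the reported TCP, so it passed above the 106 mm wing. I'll probe the bare, bolted box top (z=70 mm) in small force-checked steps to get the offset directly.

```bash
python3 - <<'E'
from cell import r
from h import *
_,Q=pose(0,0)
r.movep([.524,-.128,.14],Q); r.move_linear([.524,-.128,.086],vel=.08); r.dwell(.1)
f0=r.get_wrist_force(); z=.086
while z>.036:
    z-=.0015; r.move_linear([.524,-.128,z],vel=.03)
    f=r.get_wrist_force()-f0
    if abs(f[2])>1.5: print(z,r.get_position()[2],np.round(f,1))
    if f[2]>4: break
print("end",z,r.get_position(),r.get_time_s())
r.move_linear([.524,-.128,z+.04],vel=.1); print(r.get_time_s())
E
```

```text
0.043999999999999956 0.044505608674169306 [-1.1  0.5  6.5]
end 0.043999999999999956 [ 0.52426069 -0.12809886  0.04450561] 22.8333
23.3833
```

The tip touched at TCP z=44.5 mm, so it really sits about 25.5 mm behind the reported TCP, which matches the images. I'll repeat the push with that correction, putting the tip at about 89 mm.

```bash
cat > push.py <<'E'
from cell import r
from h import *
TO=.0255; Z=.089-TO; OFF=.0165
P,Q=pose(Y0,.032,z=.13); r.movep(P,Q)
P,Q=pose(Y0,.032,z=Z); r.move_linear(P,Q,vel=.1); r.dwell(.1)
f0=r.get_wrist_force(); a=0
P,Q=pose(Y0,OFF+.003,z=Z); r.move_linear(P,Q,vel=.04); print(np.round(r.get_wrist_force()-f0,1))
while a<111.5:
    a=min(a+5,112)
    P,Q=pose(Y0-a,OFF,z=Z); r.move_linear(P,Q,vel=.03)
    f=r.get_wrist_force()-f0; print(a,np.round(f,1))
    if np.linalg.norm(f)>18: print("STOP");break
P,Q=pose(Y0-a+8,OFF+.004,z=Z); r.move_linear(P,Q,vel=.05)
P[2]=.13; r.move_linear(P,Q,vel=.15)
print(r.get_time_s())
s=r.snapshot("scene");i=s["image"][...,::-1]
cv2.imwrite("pics/scene4.png",cv2.resize(i[170:320,190:390],None,fx=4,fy=4,interpolation=cv2.INTER_CUBIC))
s=r.snapshot("wrist");cv2.imwrite("pics/wrist4.png",s["image"][...,::-1])
for k in range(9):
    t=np.radians(Y0-30*(k-1)); print(k,np.round(proj(s,[AX[0]+.042*np.cos(t),AX[1]+.042*np.sin(t),.106])))
E
python3 push.py
```

```text
[ 1.2 -1.2 -1.3]
5 [-0.9  1.4  0.8]
10 [ 0.6  0.8 -0.1]
15 [ 1.1 -1.4 -1.4]
20 [ 1.7 -1.7 -1.7]
25 [ 0.6 -0.5 -1.1]
30 [ 1.4 -0.6 -0.5]
35 [-0.3  1.8 -0.5]
40 [ 1.   0.4 -0.7]
45 [ 1.3 -0.2 -0.4]
50 [ 1.1  0.1 -0.8]
55 [ 1.7 -0.3 -1.2]
60 [ 1.5  0.3 -0.3]
65 [1.2 2.4 0. ]
70 [ 1.   0.1 -0.7]
75 [ 1.8 -0.5 -0. ]
80 [ 0.7  0.5 -1.1]
85 [ 1.1 -1.3 -0.2]
90 [ 0.7 -0.8 -0.8]
95 [ 1.7  3.  -0.7]
100 [ 1.6  1.3 -1. ]
105 [1.2 0.5 0.2]
110 [ 1.5  0.3 -0.6]
112 [ 0.6 -0.4 -0.8]
32.6583
0 [211. 246.]
1 [244. 227.]
2 [283. 228.]
3 [317. 247.]
4 [336. 278.]
5 [335. 312.]
6 [316. 339.]
7 [286. 354.]
8 [250. 354.]
```

View pics/scene4.png

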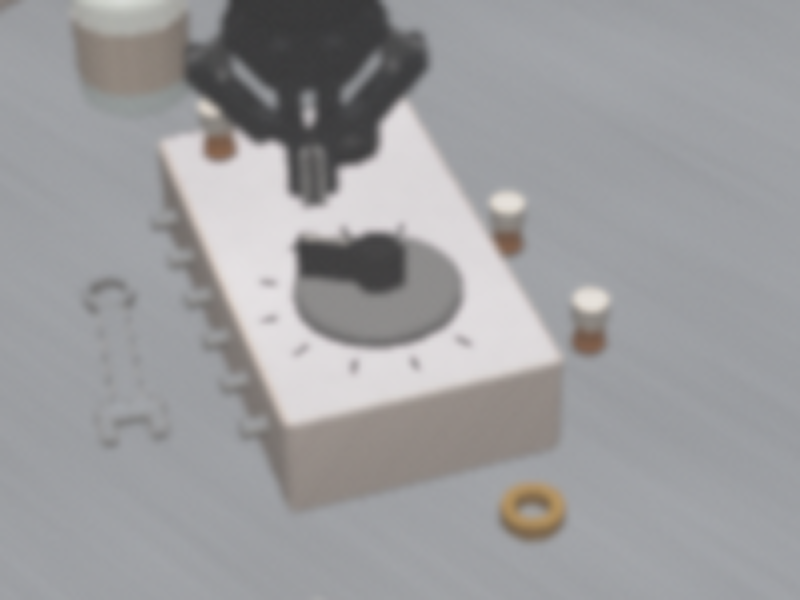

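View pics/wrist4.png

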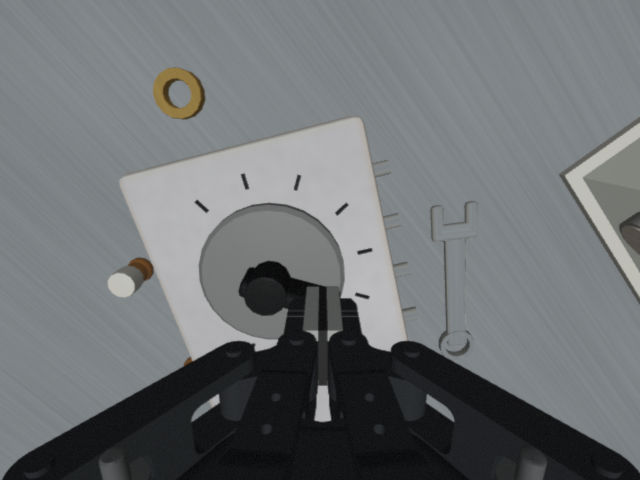

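The dial has turned. I'll move over to the button, staying high, and check which stop it is in before pressing.

```bash
python3 - <<'E'
from cell import r
from h import *
# tool y across the vial direction: keep jaws away from the vial; wing-style heading
_,Q=pose(Y0-90,0)
r.movep([BTN[0],BTN[1],.115],Q)
print(r.get_time_s(),r.get_q())
s=r.snapshot("scene")
for k in (4,5,6):
    t=np.radians(Y0-30*(k-1)); print(k,np.round((np.array(proj(s,[AX[0]+.046*np.cos(t),AX[1]+.046*np.sin(t),.106]))-[190,170])*4))
cv2.imwrite("pics/scene5.png",cv2.resize(s["image"][170:320,190:390,::-1],None,fx=4,fy=4,interpolation=cv2.INTER_CUBIC))
s=r.snapshot("wrist");i=s["image"][...,::-1].copy()
for k in range(3,8):
    t=np.radians(Y0-30*(k-1)); u=proj(s,[AX[0]+.042*np.cos(t),AX[1]+.042*np.sin(t),.106]);print(k,np.round(u))
    cv2.circle(i,(int(u[0]),int(u[1])),3,(0,0,255),1)
cv2.imwrite("pics/wrist5.png",i)
s=r.snapshot("top");cv2.imwrite("pics/top5.png",cv2.resize(s["image"][165:285,280:420,::-1],None,fx=5,fy=5,interpolation=cv2.INTER_CUBIC))
E
```

```text
33.4667 [-5.08318193e-01  1.53496960e-01  1.62039082e+00  2.68286813e-04
  1.36788667e+00 -6.53861930e-02]
4 [296. 261.]
5 [295. 235.]
6 [315. 211.]
3 [ 481. -112.]
4 [488. -49.]
5 [469.  10.]
6 [430.  49.]
7 [381.  63.]
```

View pics/scene5.png

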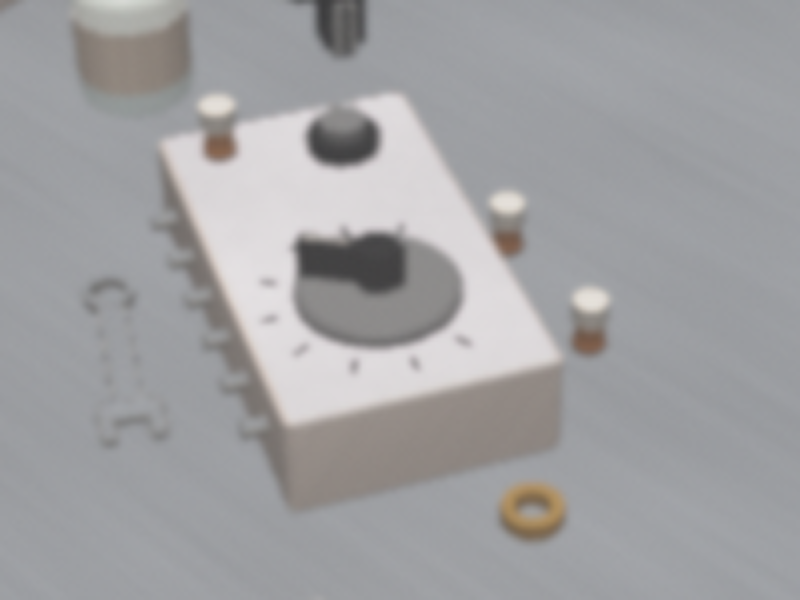

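View pics/wrist5.png

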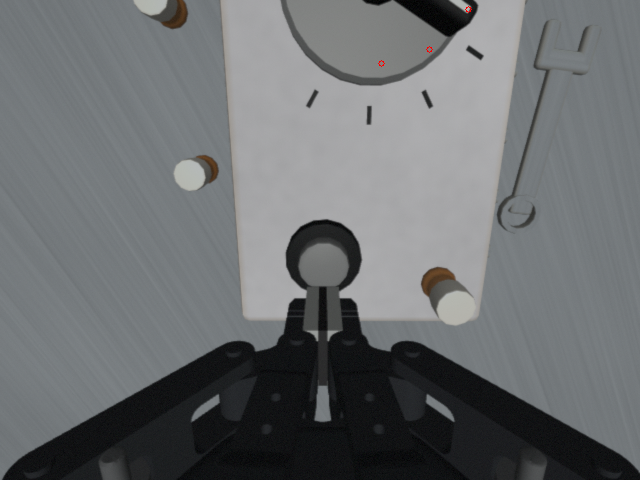

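View pics/top5.png

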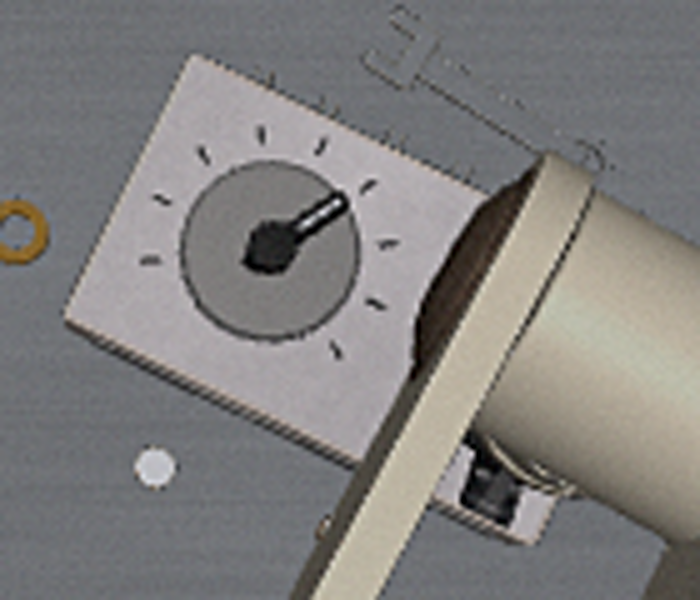

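All views show the dial in stop 5, four clicks on from stop 1. The finger is over the button and the vial is clear, so I'll press with force checks.

```bash
python3 - <<'E'
from cell import r
from h import *
x,y=BTN
r.move_linear([x,y,.072],vel=.06); r.dwell(.1); f0=r.get_wrist_force(); z=.0685
while z>.055:
    z-=.001; r.move_linear([x,y,z],vel=.02); r.dwell(.05)
    f=r.get_wrist_force()-f0; print(round(z,4),np.round(f,1))
    if f[2]>11: break
r.dwell(.2); print(r.get_time_s(),r.get_wrist_force()-f0)
s=r.snapshot("scene");cv2.imwrite("pics/scene6.png",cv2.resize(s["image"][170:320,190:390,::-1],None,fx=4,fy=4,interpolation=cv2.INTER_CUBIC))
E
```

```text
0.0675 [ 0.1  0.5 -0.4]
0.0665 [ 0.9 -0.2 -0.4]
0.0655 [-0.   0.8  1.9]
0.0645 [0.1 1.3 2.7]
0.0635 [0.4 0.4 2.4]
0.0625 [2.1 0.7 3.1]
0.0615 [1.  1.  2.9]
0.0605 [ 0.8 -0.   4.9]
0.0595 [-2.5  2.9 15.8]
37.6083 [-2.70842594  2.33801024 15.64238095]
```

View pics/scene6.png

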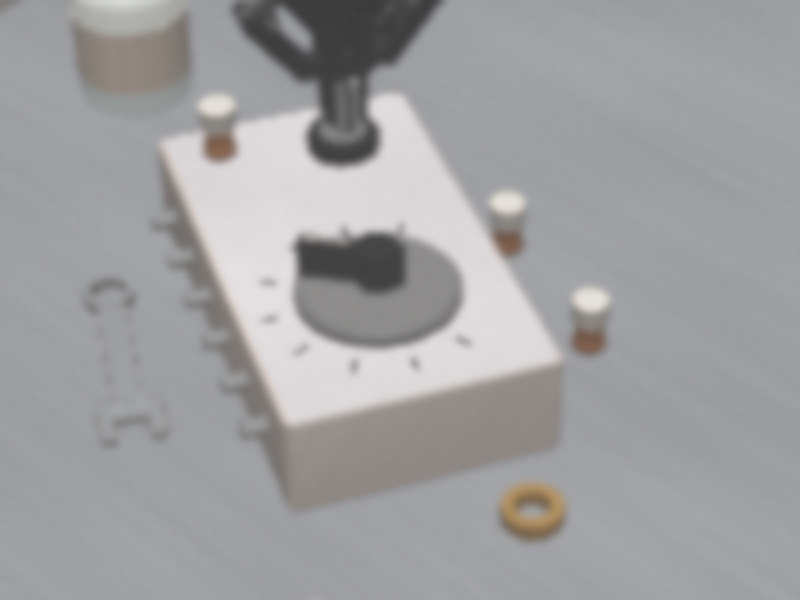

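The button bottomed out after about 6 mm: the force rose along the spring to 5 N, then hit a hard stop at 16 N. I'll release it, check and hand in.

```bash
python3 - <<'E'
from cell import r
from h import *
x,y=BTN
r.move_linear([x,y,.16],vel=.12); r.dwell(.3)
s=r.snapshot("scene");cv2.imwrite("pics/scene7.png",cv2.resize(s["image"][170:320,190:390,::-1],None,fx=4,fy=4,interpolation=cv2.INTER_CUBIC))
print(r.get_time_s(),r.get_wrist_force())
E
```

```text
39.0 [-0.21463313  0.19800221 -0.43323185]
```

View pics/scene7.png

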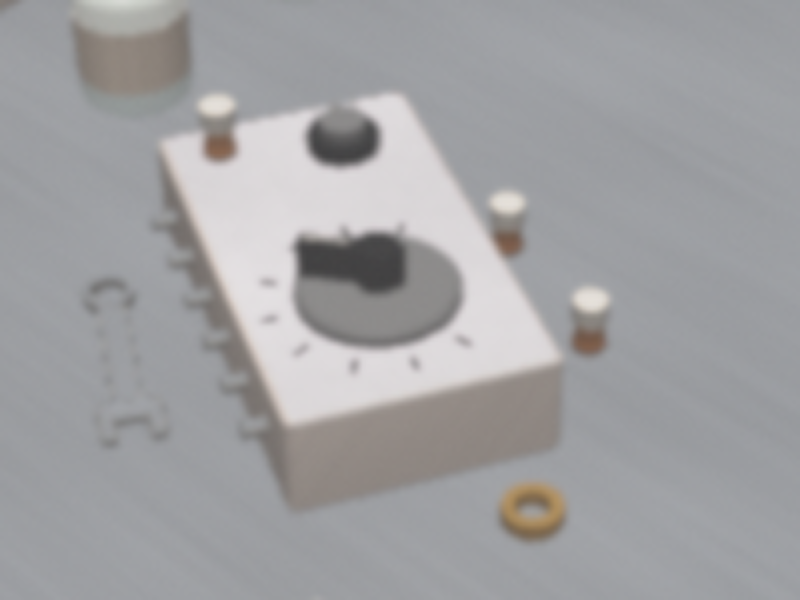

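The button (343,125) is back up, the dial is unchanged in stop 5, and everything stands where it was.

```bash
python3 -c "
from cell import r
r.sign_off(); print(r.get_time_s())"
```

```text
the job is handed in; nothing more can be done
the job is handed in; nothing more can be done
```

I pushed the dial wing clockwise with the shut fingertips from stop 1 to stop 5, four clicks on. Then I pressed the start button fully down, let it come back up, and handed the job in at about 39 s.

- **Dial:** the top, scene and wrist views before the press all showed it in stop 5. The scene views during and after the press still did. The wrist force logged at the end of each push step stayed under about 4 N.
- **Button:** it gave spring resistance over about 6 mm up to 5 N, then hit its hard stop at about 16 N. The last scene view shows it back up.
- **Bystanders:** both selector vials, the bench vial pair, spanner and ferrule looked unmoved in the last scene view. The clear bottle was only partly in frame. The amber bottle and beaker were outside that crop, so I did not check them again; the arm worked well away from the beaker and passed the bottle's side of the bench only at the start, raised above it.

**Disagreement found:** the real fingertips sit about 25.5 mm behind the reported TCP. Because of that, my first sweep passed over the wing without turning the dial. I confirmed the offset in the scene and wrist views and by a light touch (6.5 N) on the selector's bare top, then corrected for it. The measured button position was about 3 mm off the one computed from the box outline, which did not affect the press.

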